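# Hook a shelf onto a slotted rack, lock it and load it

## Task

Hang the small hook-on shelf on the slotted rack: put its two hooks into the upper pair of slots and push it straight down until it is fully home and the spring ball of the rack has snapped out into the window in its back plate. Then stand the tub with the screw lid upright on the shelf. Leave the bottle, the loupe, the ring and the tape roll where they are, and never tip the tub over.

Things in the scene. Friction and masses are not known exactly. Their poses are not given: they have to be found in the camera images.
- rack: Fixed grey rack: two upright channels on a foot plate, 176 mm wide, 180 mm tall. Origin: at bench level, midway between the uprights, in the plane of their front faces; z up, y to the left slot, x to the rear: a shelf comes in along +x. Uprights 30 mm wide, 28 mm deep, centred at y = +/-65 mm; the 100 mm gap between them is open above z = 112 mm. Foot plate 8 mm thick, x = -15 to 105 mm.
- slot_left (a point): Left upper slot of the rack (at y = +65 mm of the rack): its centre in the front face. 14 mm wide (y), 44 mm tall, so from z = 120 to 164 mm, through a 4 mm thick sheet with hollow space behind. (A lower slot of the same size, z = 50 to 94 mm, is not used.)
- slot_right (a point): Right upper slot of the rack (at y = -65 mm of the rack): its centre in the front face. 14 mm wide (y), 44 mm tall, so from z = 120 to 164 mm, through a 4 mm thick sheet with hollow space behind. (A lower slot of the same size, z = 50 to 94 mm, is not used.)
- catch (a joint): Spring ball of the rack, pushed back in +x of the rack: 0 fully out (3 mm proud of the uprights' front faces), up to 0.005 m. Spring 2.5 N at 0, 4 N when flush; pushing the shelf down past it takes up to about 10 N. With the shelf fully home the ball stands in the window of its back plate and reads 0 again.
- catch_ball (a point): Centre of the 12 mm spring ball, in a cross plate between the uprights, 96 mm above the bench, 3 mm behind the uprights' front faces when out.
- shelf_grip (a point): Centre of the grip tab on top of the loose dark steel shelf's back plate: tab 60 mm wide (y), 10 mm thick (x), +/-16 mm tall; 72 mm above the shelf's underside, 5 mm before the back plate's rear face. z up, x toward the hooks, y along the width. Hooks pass the upper slots with this point 174 to 188 mm above the bench; plate on uprights: x = -5 mm of the rack; fully home: z = 152 mm, y = 0.
- hook_left (a point): Middle of the lip of the shelf's left hook (y = +65 mm of the shelf), 13 mm behind and 39 mm below the grip point. Lip 6 mm thick (y), 5 mm deep (x), 30 mm tall, reaching 15 mm above and below this point. Its top is joined to the back plate by a neck 8 mm tall, 5.5 mm long, whose underside comes to rest on the bottom of the slot.
- hook_right (a point): Middle of the lip of the shelf's right hook (y = -65 mm of the shelf), 13 mm behind and 39 mm below the grip point. Lip 6 mm thick (y), 5 mm deep (x), 30 mm tall, reaching 15 mm above and below this point. Its top is joined to the back plate by a neck 8 mm tall, 5.5 mm long, whose underside comes to rest on the bottom of the slot.
- shelf_floor (a point): Centre of the shelf's tray floor (upper face, 4 mm above the underside), 51 mm in front of and 68 mm below the grip point; same axes. Tray inside about 96 mm deep (x), 154 mm wide (y), rims 10 mm above the floor at front and sides; the grip tab's front face lies 46 mm behind this point.
- shelf: The same loose shelf, 160 mm wide, 106 mm deep, 88 mm tall, 0.35 kg; at the start it stands upright on the bench on its underside. Origin: middle of the lower edge of the back plate's rear face. Back plate 6 mm thick, 65 mm tall (the tab is taller), with a window near its foot for the spring ball. Once hung it leans forward by about 0.04 rad of play.
- tub_center (a point): Centre (half-way up, 35 mm above its foot) of the loose round white tub with green screw lid, 70 mm tall, body 57 mm diameter, lid (top 12 mm) 60 mm diameter, 60 g; stands upright on the bench at the start, z up.
- swab_tub: The same tub; origin at the centre of its foot.
- alcohol_bottle: Bystander: white squeeze bottle with a pointed blue cap, 56 mm diameter, 169 mm tall; origin at its foot.
- loupe: Bystander: small black standing magnifier, 37 mm diameter, 33 mm tall; origin at its foot.
- bush_3: Bystander: copper-coloured flat ring, 60 mm diameter, 16 mm tall; origin at its underside.
- masking_tape: Bystander: beige tape roll lying flat, 87 mm diameter, 24 mm tall; origin at its underside.
Mind the look-alikes: they are no part of the job. There is more than one size of the swab_tub; the job needs the smaller.

How it is judged (in metres and radians):
On the way, in this order (a step that is already met when the one before it is completed fails the run):
1. the shelf hangs fully home in the upper slots, with the spring ball snapped out into its window (z of shelf_grip in the frame of rack between 0.149 and 0.1555 m and x of shelf_grip in the frame of rack between -0.013 and 0.001 m and y of shelf_grip in the frame of rack between -0.007 and 0.007 m and angle between the y axis of shelf_grip and the y axis of rack, either way round below 0.08 rad and angle between shelf_grip's own z axis and vertical below 0.1 rad and value of joint catch below 0.001 m), for 0.2 s.
2. the tub stands upright on the floor of the hung shelf (all of step 1 and z of tub_center in the frame of shelf_floor between 0.031 and 0.039 m and x of tub_center in the frame of shelf_floor between -0.05 and 0.05 m and y of tub_center in the frame of shelf_floor between -0.08 and 0.08 m and angle between tub_center's own z axis and vertical below 0.1 rad), for 0.2 s.
At the end, for the whole second after the job is handed in: Shelf home in the upper slots: grip point 149 to 155.5 mm above the bench, depth -13 to 1 mm, 7 mm sideways, square 0.08 rad, level 0.1 rad, spring ball out (under 1 mm). Tub upright (0.1 rad), foot on the shelf floor (within 4 mm), inside the rims. Both released, at rest (all of step 2 and linear speed of each of swab_tub, shelf below 0.02 m/s); the robot touches nothing.
It fails at once if the squeeze bottle is moved by more than 30 mm (distance of alcohol_bottle from where it was at the start of the episode above 0.03 m).
It fails at once if the loupe is moved by more than 30 mm (distance of loupe from where it was at the start of the episode above 0.03 m).
It fails at once if the ring is moved by more than 30 mm (distance of bush_3 from where it was at the start of the episode above 0.03 m).
It fails at once if the tape roll is moved by more than 30 mm (distance of masking_tape from where it was at the start of the episode above 0.03 m).
It fails at once if the tub is tipped over (angle between tub_center's own z axis and vertical above 0.7 rad).
It also fails if it takes over 59 s, if anything falls off the work surface, if the arm or the gripper's body presses on something with over 40 N, if the wrist force passes 120 N, or if a joint passes its speed limit or range.

## Robot

A 6-joint arm with a two-finger parallel gripper is mounted at the origin on a cart in front of the work surface, level with it; the furniture and walls round the work are solid. World frame = base frame: x ahead of the robot, y to its left, z up, the work surface at z = 0. Lengths are in m, angles in degrees, forces in N, time in s.
With the tool pointing down it reaches from about 0.4 to 0.825 m from the base axis. Payload 7 kg.
Tool frame: the origin (TCP) lies midway between the tips of the shut fingers; the grasp point (between the pads) lies 19 mm behind it; z points along the fingers, x is the direction in which the jaws open and shut, and the axes are right-handed (so a half turn about z gives the same grasp; the last joint's range is limited). The gripper opens to 88 mm and grips with 3 to 60 N. Pads are 19 mm wide; open, the fingers measure 130 mm over their backs; the gripper's body (78 mm by 193 mm) begins 47 mm behind the grasp point.
Start: joints at [87.324, 20.546, 0.682, 0, -70.136, -16.507], TCP at [0.222, 0.637, 0.227] pointing down, gripper open.
Joint ranges: [-176.03, 176.03], [-82.01, 121.73], [-58.28, 71.71], [-173.87, 95.51], [-174.79, -0.11], [-173.66, 173.66]. Speed limits (degrees/s): [136.94, 136.94, 172.46, 180, 180, 180].

## Interface

Orientations are given as [roll, pitch, yaw] about the fixed x, y, z axes, in that order (R = Rz(yaw) Ry(pitch) Rx(roll)).
In Python, from plant import * gives the robot as it stands. The module is installed in compiled form; this text tells all that it offers.
- The arm moves only by the shell command python3 -m pendant 'ROWS' [OPENING]. ROWS is JSON, a list that holds one entry, the list of rows, each a list of 6 numbers: the shift along the world's x, y, z in mm, then the turn, a rotation vector about the world's x, y, z in degrees. A call has 1 to 10 rows; each row is the pose to reach, as a shift and turn from the pose commanded when the call began; what a row does not reach only later rows make up. A row lasts 1/8 s, in which the tool goes at most 62.5 mm and 10.7 degrees, less where a joint would pass 70% of its speed; a pose out of reach is approached as far as the arm can. A call with a gripper value outside its range is refused whole. OPENING is the closure, from -1 (fully open) to 1 (shut), set as the call begins (- or left out, the last holds). The fingers move at their own pace and stop on an object; the grip force is fixed at half the most. Time passes only in rows, so rows that repeat a pose let the fingers close. It gives the time, the measured TCP pose, the force and the opening at its end, in the units of the state.
- get_obs(): the state, without advancing time (a new reading comes with each control period).
- snapshot(name): name is "scene" or "top" or "wrist"; returns a dict with "pixels" (384x512x3 uint8, red, green, blue), "depth" (384x512 float32, m along the optical axis (not along the pixel's ray), 0 where there is no reading), "fx", "fy", "cx", "cy" (pixels), "dist" ([k1, k2, p1, p2, k3] as OpenCV has them; the pictures are not rectified), "pose" (4x4, takes a point from camera to world coordinates); the wrist camera has in their place "tool_from_camera" (4x4, takes a point from camera to tool coordinates, whose origin is the TCP and whose axes are the tool frame's). Camera axes: x right, y down, z forward; pixel columns grow to the right and rows downward; lengths in m; the calibration is good to about 2 mm. A picture is of the moment at which its call begins: read the wrist's pose just before it.
- close_job(): hands the job in, once; it reports no verdict.
The state is a dict: "clock": time; "joint_pos": joint angles; "qvel": joint speeds; "tau": joint torques, N m; "tool_pos": TCP position; "orientation": TCP orientation; "force": force on the tool from outside, world axes, zero at the start; "moment": the same for the moment, N m; "opening": finger opening in m.
Only numpy, scipy, OpenCV 4.12 (cv2) and the standard library are available. Lean on these libraries where they do the work, as an engineer would, in place of code of your own. Each camera call takes 0.05 s, during which the arm holds its last target. There are 200 camera calls.

## Working session

There is one attempt and no reset: what is moved stays moved. The work goes in short steps, Python scripts to look and compute and a shell command to move; the robot and the scene stay as the last step left them, time stands still between calls to the robot, and variables do not carry over. Pictures are saved under pics/ and viewed, about 8 in all and at most 12, crops included, and the job is handed in when it is done.

```bash
mkdir -p pics; cat > h.py <<'E'
from plant import *
import numpy as np, cv2
from scipy.spatial.transform import Rotation as R
def snap(n):
    o=get_obs(); s=snapshot(n)
    if n=="wrist":
        T=np.eye(4);T[:3,:3]=R.from_euler('xyz',o["orientation"],degrees=True).as_matrix();T[:3,3]=o["tool_pos"]
        s["pose"]=T@np.array(s["tool_from_camera"])
    s["pose"]=np.array(s["pose"])
    s["K"]=np.array([[s["fx"],0,s["cx"]],[0,s["fy"],s["cy"]],[0,0,1.]]);return s
def cloud(s):
    v,u=np.mgrid[:384,:512];p=np.stack([u.ravel(),v.ravel()],1).astype(np.float32)[:,None]
    n=cv2.undistortPoints(p,s["K"],np.array(s["dist"],float))[:,0]
    d=s["depth"].ravel();P=np.c_[n*d[:,None],d];P=P@s["pose"][:3,:3].T+s["pose"][:3,3]
    P[d==0]=np.nan;return P.reshape(384,512,3)
def ray(s,px,z):
    n=cv2.undistortPoints(np.array(px,np.float32).reshape(-1,1,2),s["K"],np.array(s["dist"],float))[:,0]
    d=np.c_[n,np.ones(len(n))]@s["pose"][:3,:3].T;c=s["pose"][:3,3];return c+d*((z-c[2])/d[:,2])[:,None]
E
python3 - <<'E'
from h import *
o=get_obs();print(o)
a=snap("scene");b=snap("top")
np.savez("s0.npz",a=cloud(a),b=cloud(b))
for n,s in(("scene",a),("top",b)):
    cv2.imwrite(f"pics/{n}0.png",s["pixels"][:,:,::-1]);print(s["pose"].round(3),s["fx"])
E
```

```text
{'clock': 0.0, 'joint_pos': array([ 8.73235974e+01,  2.05912134e+01,  6.33525685e-01, -2.10011679e-02,
       -7.01368037e+01, -1.65050667e+01]), 'qvel': array([ 0.08878699, -0.01298074,  0.01634179,  0.03414699, -0.06828015,
       -0.05141348]), 'tau': array([ 8.00305043e-04, -5.82725143e+01,  2.93046194e+01,  6.99711487e+00,
        7.08613690e-03, -1.62446686e-04]), 'tool_pos': array([0.22165793, 0.63703716, 0.22562055]), 'orientation': array([-1.79992081e+02, -9.62071474e-02, -1.09188628e+02]), 'force': array([-0.43376963, -0.40853167,  0.71190427]), 'moment': array([0.01338759, 0.0115387 , 0.01559865]), 'opening': 0.08772050009784171}
[[ 0.498 -0.541  0.678 -0.218]
 [-0.867 -0.297  0.4   -0.403]
 [-0.015 -0.787 -0.617  0.848]
 [ 0.     0.     0.     1.   ]] 451.70065708730266
[[ 0.028 -0.985  0.17   0.323]
 [-1.    -0.026  0.013  0.083]
 [-0.008 -0.17  -0.985  1.67 ]
 [ 0.     0.     0.     1.   ]] 478.2908553666201
```

View pics/scene0.png

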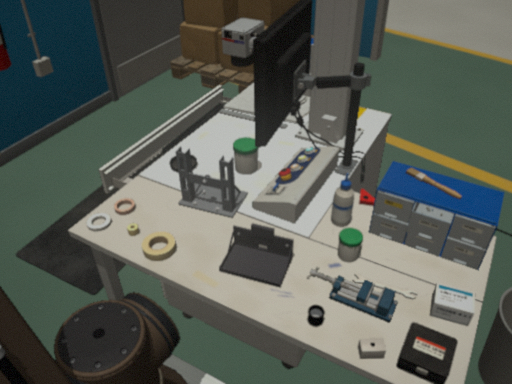

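View pics/top0.png

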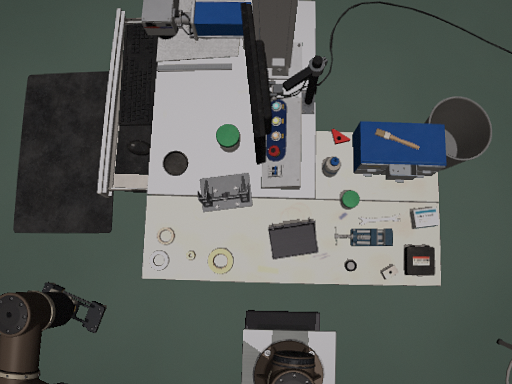

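The scene view shows the rack at (212,185), the dark shelf at (258,252) and the small tub at (350,243), with the bigger tub behind the rack. In the top view the rack is at (225,192), the shelf at (293,239) and the small tub at (350,199). Now I'll measure them.

```bash
python3 - <<'E'
from h import *
z=np.load("s0.npz");A,B=z["a"],z["b"]
b=cv2.imread("pics/top0.png");a=cv2.imread("pics/scene0.png")
for n,im,P in(("scene",a,A),("top",b,B)):
    hsv=cv2.cvtColor(im,cv2.COLOR_BGR2HSV)
    m=cv2.inRange(hsv,(45,120,50),(85,255,255));m[P[...,2]<.03]=0
    k,l,st,c=cv2.connectedComponentsWithStats(m)
    for i in range(1,k):
        if st[i,4]>40:
            q=P[l==i];q=q[q[:,2]>np.nanpercentile(q[:,2],40)];print(n,"green",c[i].round(),st[i,4],q.mean(0).round(3),(q[:,:2].max(0)-q[:,:2].min(0)).round(3))
    if n=="top": R1,R2=(190,265,165,215),(262,325,210,265)
    else: R1,R2=(170,250,140,215),(215,300,220,285)
    for nm,(u0,u1,v0,v1) in(("rack",R1),("shelf",R2)):
        q=P[v0:v1,u0:u1].reshape(-1,3)
        for lo,hi in((.004,.012),(.012,.02),(.06,.09),(.1,.15),(.15,.175),(.175,.19)):
            r=q[(q[:,2]>lo)&(q[:,2]<hi)]
            if len(r)>15:
                rc=cv2.minAreaRect((r[:,:2]*1000).astype(np.float32));print(n,nm,lo,hi,len(r),[np.round(x,1) for x in rc],r.mean(0).round(3))
E
```

```text
scene green [245. 144.] 216 [0.799 0.227 0.097] [0.068 0.071]
scene green [351. 237.] 305 [ 0.595 -0.199  0.072] [0.053 0.052]
scene rack 0.004 0.012 1053 [array([718.8, 316.7]), array([404.4, 260.7]), np.float64(28.5)] [0.63  0.244 0.007]
scene rack 0.012 0.02 159 [array([666.8, 306. ]), array([217.3, 303.9]), np.float64(4.8)] [0.659 0.283 0.016]
scene rack 0.06 0.09 384 [array([677.1, 239.4]), array([205., 163.]), np.float64(8.0)] [0.646 0.221 0.077]
scene rack 0.1 0.15 552 [array([589.9, 227.9]), array([ 34.8, 162.7]), np.float64(8.8)] [0.585 0.226 0.12 ]
scene rack 0.15 0.175 207 [array([589.9, 228.5]), array([ 34.1, 163.8]), np.float64(8.3)] [0.584 0.227 0.164]
scene rack 0.175 0.19 75 [array([588.8, 227.3]), array([ 27.7, 161.4]), np.float64(7.4)] [0.586 0.224 0.178]
scene shelf 0.004 0.012 1069 [array([ 5.121e+02, -3.000e-01]), array([239.1, 195.5]), np.float64(19.4)] [ 0.457 -0.011  0.006]
scene shelf 0.012 0.02 265 [array([518.6,   2.5]), array([234.1, 160.6]), np.float64(9.4)] [ 0.461 -0.012  0.015]
scene shelf 0.06 0.09 343 [array([503. ,  -0.6]), array([ 14.9, 159.9]), np
[... 442 characters left out ...]
9. ]), np.float64(8.9)] [0.6   0.23  0.077]
top rack 0.1 0.15 167 [array([591.4, 227.2]), array([ 35. , 159.7]), np.float64(9.3)] [0.584 0.231 0.115]
top rack 0.15 0.175 35 [array([588.9, 226.1]), array([ 26.2, 158.4]), np.float64(9.2)] [0.58  0.249 0.165]
top rack 0.175 0.19 58 [array([589.4, 227. ]), array([ 27.4, 159.5]), np.float64(8.9)] [0.586 0.223 0.182]
top shelf 0.004 0.012 1379 [array([469.3,  -9.8]), array([189.1, 217.7]), np.float64(1.5)] [ 0.46  -0.009  0.007]
top shelf 0.012 0.02 144 [array([469.1, -10.5]), array([189.9, 169.6]), np.float64(84.8)] [ 0.449 -0.016  0.015]
top shelf 0.06 0.09 98 [array([503.3,  -2.1]), array([ 10.6, 157.8]), np.float64(9.6)] [ 0.504 -0.001  0.073]
```

```bash
python3 -m pendant '[[[28,-64,0,0,0,-6],[56,-128,0,0,0,-12],[84,-192,0,0,0,-18],[112,-256,0,0,0,-25],[140,-320,0,0,0,-31],[168,-384,0,0,0,-37],[197,-448,0,0,0,-43],[225,-511,0,0,0,-49],[253,-575,0,0,0,-55],[281,-638,0,0,0,-61.6]]]' -1
python3 -m pendant '[[[0,0,0,0,0,0],[0,0,0,0,0,0],[0,0,0,0,0,0],[0,0,0,0,0,0]]]'
python3 - <<'E'
from h import *
o=get_obs();print(o["clock"],o["tool_pos"],o["orientation"],o["joint_pos"],o["force"])
s=snap("wrist");cv2.imwrite("pics/w1.png",s["pixels"][:,:,::-1]);P=cloud(s);np.savez("w1.npz",P=P)
print(s["pose"].round(3))
q=P.reshape(-1,3);q=q[(abs(q[:,0]-.5)<.1)&(abs(q[:,1])<.12)]
for lo,hi in((.008,.02),(.05,.062),(.058,.068),(.07,.084),(.08,.1)):
    r=q[(q[:,2]>lo)&(q[:,2]<hi)]
    if len(r)>15: print(lo,hi,len(r),cv2.minAreaRect((r[:,:2]*1000).astype(np.float32)))
A=np.load("s0.npz")["a"].reshape(-1,3)
r=A[(A[:,2]>.17)&(abs(A[:,0]-.6)<.25)&(abs(A[:,1]-.2)<.25)]
h=np.round(r/.05).astype(int);u,c=np.unique(h,axis=0,return_counts=True)
print([tuple((x*.05).round(2)) for x,k in zip(u,c) if k>10])
E
```

```text
clock: 1.35
tool_pos: [0.4739, 0.0635, 0.2267]
orientation: [180.0, 0.0, -171.0]
force: [1.2, 1.2, -0.4]
opening: 0.0877
clock: 1.85
tool_pos: [0.4733, 0.0667, 0.2266]
orientation: [180.0, 0.0, -170.6]
force: [0.5, 0.0, -0.0]
opening: 0.0878
1.85 [0.47330475 0.06667606 0.22661344] [ 1.79991427e+02  6.59727477e-03 -1.70638063e+02] [ 3.16718211e+01  1.65706127e+00 -2.32815886e+01 -5.98576035e-03
 -6.50519922e+01 -2.23073593e+01] [ 0.51751814  0.03978962 -0.02118697]
[[-0.987 -0.156 -0.047  0.487]
 [-0.163  0.943  0.289 -0.012]
 [-0.001  0.293 -0.956  0.384]
 [ 0.     0.     0.     1.   ]]
0.008 0.02 943 ((460.9888000488281, -5.584114074707031), (112.6582260131836, 160.06375122070312), 9.671053886413574)
0.05 0.062 95 ((502.146728515625, 1.7734603881835938), (6.079911231994629, 158.98370361328125), 9.931328773498535)
0.058 0.068 602 ((505.8136901855469, 2.5444793701171875), (10.208882331848145, 158.08489990234375), 10.078371047973633)
0.07 0.084 51 ((505.97003173828125, 1.4558563232421875), (10.158976554870605, 56.03932189941406), 9.9570894241333)
0.08 0.1 695 ((505.81231689453125, 2.34
[... 1375 characters left out ...]
.float64(0.8), np.float64(0.1), np.float64(0.35)), (np.float64(0.8), np.float64(0.1), np.float64(0.4)), (np.float64(0.8), np.float64(0.1), np.float64(0.45)), (np.float64(0.8), np.float64(0.1), np.float64(0.5)), (np.float64(0.8), np.float64(0.15), np.float64(0.5)), (np.float64(0.85), np.float64(0.1), np.float64(0.2)), (np.float64(0.85), np.float64(0.1), np.float64(0.25)), (np.float64(0.85), np.float64(0.1), np.float64(0.3)), (np.float64(0.85), np.float64(0.1), np.float64(0.35)), (np.float64(0.85), np.float64(0.1), np.float64(0.4)), (np.float64(0.85), np.float64(0.1), np.float64(0.45)), (np.float64(0.85), np.float64(0.1), np.float64(0.5)), (np.float64(0.85), np.float64(0.15), np.float64(0.5))]
```

View pics/w1.png

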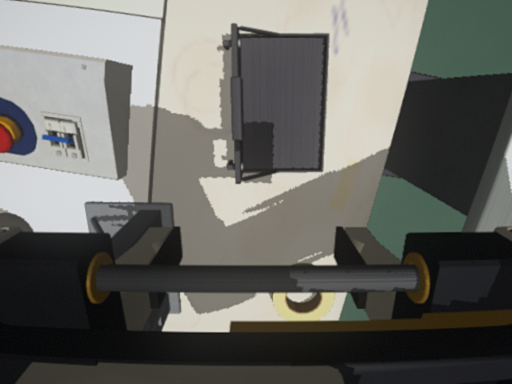

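The wrist view shows the shelf, with its back plate near column 237 and its tab at rows 80–135. The tab measures 10 x 59 mm at (0.506, 0.002), yaw 10°, which agrees with the size given.

```bash
python3 -m pendant '[[[33,-65,-30,0,0,0.6],[33,-65,-60,0,0,0.6],[33,-65,-90,0,0,0.6],[33,-65,-90,0,0,0.6],[33,-65,-120,0,0,0.6],[33,-65,-145,0,0,0.6],[33,-65,-171,0,0,0.6],[33,-65,-171,0,0,0.6],[33,-65,-171,0,0,0.6]]]' -1
python3 -m pendant '[[[0,0,0,0,0,0],[0,0,0,0,0,0],[0,0,0,0,0,0],[0,0,0,0,0,0],[0,0,0,0,0,0],[0,0,0,0,0,0]]]' 1
```

```text
clock: 3.02
tool_pos: [0.5078, 0.0012, 0.0572]
orientation: [180.0, 0.1, -170.1]
force: [0.6, -0.2, 0.8]
opening: 0.0874
clock: 3.78
tool_pos: [0.5066, 0.0004, 0.0555]
orientation: [-180.0, -0.0, -170.2]
force: [0.2, -0.8, 0.5]
opening: 0.0332
```

```bash
python3 -m pendant '[[[0,0,0,0,0,0],[0,0,0,0,0,0],[0,0,0,0,0,0],[0,0,0,0,0,0],[0,0,0,0,0,0]]]' 1
python3 -m pendant '[[[0,0,10,0,0,0],[0,0,30,0,0,0],[0,0,60,0,0,0],[0,0,90,0,0,0],[0,0,130,0,0,0],[0,0,150,0,0,0],[0,0,150,0,0,0],[0,0,150,0,0,0]]]'
```

```text
clock: 4.4
tool_pos: [0.5063, 0.0004, 0.0555]
orientation: [-180.0, -0.0, -170.2]
force: [-2.1, -0.4, 0.3]
opening: 0.0095
clock: 5.4
tool_pos: [0.5058, 0.0004, 0.2046]
orientation: [180.0, -0.1, -170.2]
force: [-0.3, -0.4, -3.6]
opening: 0.01
```

```bash
python3 -m pendant '[[[-4,40,0,0,0,0],[-6,90,0,0,0,0],[-8,140,0,0,0,-1],[-10,190,0,0,0,-1],[-10,211,0,0,0,-1],[-10,211,0,0,0,-1],[-10,211,0,0,0,-1]]]'
cat > m.py <<'E'
from h import *
import sys
o=get_obs();print(o["clock"],o["tool_pos"],o["orientation"],o["force"])
s=snap("wrist");cv2.imwrite("pics/%s.png"%sys.argv[1],s["pixels"][:,:,::-1]);P=cloud(s);q=P.reshape(-1,3)
def rects(nm,q,bands):
    for lo,hi in bands:
        r=q[(q[:,2]>lo)&(q[:,2]<hi)]
        if len(r)<20: continue
        h,xe,ye=np.histogram2d(r[:,0],r[:,1],bins=1)
        c,sz,an=cv2.minAreaRect((r[:,:2]*1000).astype(np.float32));print(nm,lo,hi,len(r),np.round(c,1),np.round(sz,1),round(an,2))
rects("rack",q[(q[:,0]>.55)&(q[:,0]<.64)&(abs(q[:,1]-.225)<.11)],((.172,.178),(.177,.186)))
for y0 in(.16,.29): rects("up%.2f"%y0,q[(q[:,0]>.54)&(q[:,0]<.64)&(abs(q[:,1]-y0)<.04)],((.174,.187),))
rects("shelf",q[(q[:,0]<.545)&(q[:,0]>.35)&(abs(q[:,1]-.21)<.11)],((.13,.18),(.18,.21),(.205,.24)))
E
python3 m.py w2
```

```text
clock: 6.28
tool_pos: [0.4962, 0.2105, 0.2047]
orientation: [-179.9, -0.1, -171.2]
force: [0.3, -0.5, -3.2]
opening: 0.0102
6.275 [0.49616456 0.21050682 0.20471413] [-1.79941023e+02 -9.48604004e-02 -1.71202218e+02] [ 0.28451397 -0.45901777 -3.20786159]
rack 0.172 0.178 324 [592.8 229.2] [ 28.1 157.4] 8.36
rack 0.177 0.186 862 [594.3 217.1] [ 28.9 133.2] 8.75
up0.16 0.174 0.187 944 [602.1 166.2] [28.9 30.3] 8.99
up0.29 0.174 0.187 65 [594.5 282.7] [8.3 3.2] 4.13
shelf 0.13 0.18 18769 [453.2 205.4] [115.7 159.6] 9.18
shelf 0.18 0.21 787 [498.8 203.8] [ 41.3 146.3] 2.74
shelf 0.205 0.24 4276 [504.1 188. ] [ 39.6 103.9] 25.72
```

View pics/w2.png

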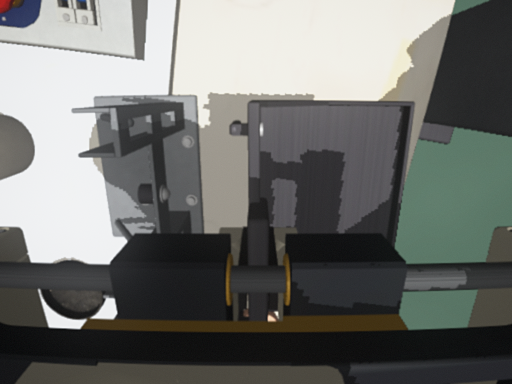

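Wrist camera: the shelf at column 250–410 is held level, and the rack upright tops run from (75,108) to (120,150). The upright measures 28.9 x 30.3 mm, which is right. The rack origin comes out at about (578.2, 228.3) mm, yaw 8.9°. The wrist and fixed cameras differ by 3 mm on both shelf and rack, so I'll use the wrist camera.

```bash
python3 -m pendant '[[[0,0,-20,0,0,0],[0,0,-40,0,0,0],[20,5,-40,0,0,0],[43,10,-40,0,0,0],[43,10,-40,0,0,0],[43,10,-40,0,0,0],[43,10,-40,0,0,0]]]'
python3 m.py w3
python3 - <<'E'
from h import *
s=snap("wrist");P=cloud(s).reshape(-1,3)
q=P[(P[:,0]<.52)&(P[:,0]>.44)&(P[:,1]>.13)&(P[:,1]<.2)&(abs(P[:,2]-.114)<.012)]
for _ in range(4):
    c=np.linalg.lstsq(np.c_[q[:,:2],np.ones(len(q))],q[:,2],rcond=None)[0];r=q[:,2]-np.c_[q[:,:2],np.ones(len(q))]@c;q=q[abs(r)<2*r.std()+1e-4]
print("floor slope deg",np.degrees(c[:2]),"z",q[:,2].mean(),len(q))
E
```

```text
clock: 7.2
tool_pos: [0.5392, 0.2209, 0.1657]
orientation: [180.0, -0.0, -171.2]
force: [0.1, -0.5, -2.8]
opening: 0.0098
7.2 [0.53915109 0.22087999 0.16570223] [ 1.79996735e+02 -4.83720961e-03 -1.71206395e+02] [ 0.14696502 -0.50189582 -2.808777  ]
rack 0.172 0.178 1082 [579.7 182.4] [66.9 68.2] 7.45
rack 0.177 0.186 1364 [587.8 188.1] [37.2 90.4] 33.78
up0.16 0.174 0.187 2578 [579.1 174.1] [72.2 51.5] 7.75
shelf 0.13 0.18 721 [537.4 212.8] [152.7  30.8] 83.38
shelf 0.18 0.21 1926 [536.7 221.4] [16.6 57.9] 0.02
shelf 0.205 0.24 2529 [502.1 205.6] [89. 68.] 4.12
floor slope deg [ 0.04519947 -0.30653883] z 0.11361051637229712 8705
```

View pics/w3.png

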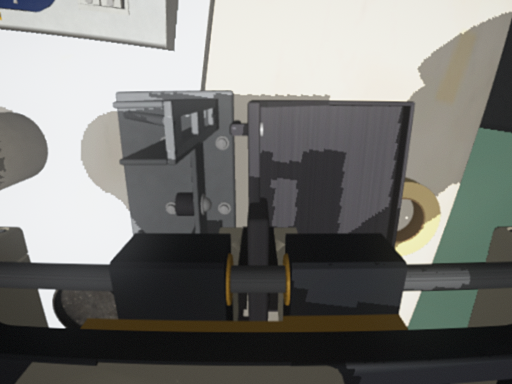

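The shelf is level with its grip at 181.6 mm, inside the slot-entry band. In the picture the hook at (240,128) points at the rack. Inserting now.

```bash
python3 -m pendant '[[[8,1,0,0,0,0],[16,2,0,0,0,0],[22,3,0,0,0,0],[26,4,0,0,0,0],[26,4,0,0,0,0]]]'
python3 -m pendant '[[[3,0.4,0,0,0,0],[6,0.8,0,0,0,0],[9,1.2,0,0,0,0],[9,1.2,0,0,0,0],[9,1.2,0,0,0,0]]]'
```

```text
clock: 7.92
tool_pos: [0.5658, 0.2255, 0.1653]
orientation: [-180.0, -0.0, -171.2]
force: [0.2, 0.4, -3.6]
opening: 0.0098
clock: 8.55
tool_pos: [0.5735, 0.2264, 0.1652]
orientation: [-180.0, -0.1, -171.2]
force: [-5.4, 0.1, -1.4]
opening: 0.0099
```

```bash
python3 -m pendant '[[[0,0,-4,0,0,0],[0,0,-8,0,0,0],[0,0,-12,0,0,0],[0,0,-16,0,0,0],[0,0,-16,0,0,0]]]'
python3 -m pendant '[[[0,0,-4,0,0,0],[0,0,-7,0,0,0],[0,0,-10,0,0,0],[0,0,-12,0,0,0],[0,0,-13,0,0,0],[0,0,-13,0,0,0]]]'
```

```text
clock: 9.18
tool_pos: [0.5735, 0.2261, 0.1487]
orientation: [-180.0, -0.1, -171.2]
force: [-4.4, 0.0, -3.9]
opening: 0.0099
clock: 9.93
tool_pos: [0.5736, 0.2261, 0.1364]
orientation: [-180.0, -0.1, -171.2]
force: [-6.5, -2.1, -1.0]
opening: 0.0098
```

```bash
python3 -m pendant '[[[0,0,-1,0,0,0],[0,0,-2,0,0,0],[0,0,-3,0,0,0],[0,0,-3,0,0,0]]]'
python3 -m pendant '[[[0,0,-1,0,0,0],[0,0,-2,0,0,0],[0,0,-2,0,0,0]]]'
```

```text
clock: 10.42
tool_pos: [0.5736, 0.2261, 0.1353]
orientation: [-180.0, -0.1, -171.2]
force: [-12.3, -2.5, 12.0]
opening: 0.0099
clock: 10.8
tool_pos: [0.5736, 0.2261, 0.1352]
orientation: [-180.0, -0.0, -171.1]
force: [-18.8, -2.5, 25.2]
opening: 0.0097
```

It stops hard at grip z ≈ 152 mm, which is home. Now I'll relax, release and look.

```bash
python3 -m pendant '[[[0,0,3,0,0,0],[0,0,3,0,0,0],[0,0,3,0,0,0]]]'
python3 -m pendant '[[[0,0,0,0,0,0],[0,0,0,0,0,0],[0,0,0,0,0,0],[0,0,0,0,0,0],[0,0,0,0,0,0],[0,0,0,0,0,0],[0,0,0,0,0,0],[0,0,0,0,0,0]]]' -0.2
python3 -m pendant '[[[0,0,20,0,0,0],[0,0,50,0,0,0],[0,0,90,0,0,0],[0,0,120,0,0,0],[-40,-40,140,0,0,0],[-80,-80,150,0,0,0],[-80,-130,150,0,0,0],[-80,-180,150,0,0,0],[-80,-180,150,0,0,0]]]' -1
python3 - <<'E'
from h import *
s=snap("wrist");a=snap("scene");
cv2.imwrite("pics/v4.png",np.hstack([s["pixels"],cv2.resize(a["pixels"][130:290,150:380],(512,384))])[:,:,::-1][:, :])
im=cv2.imread("pics/v4.png");cv2.imwrite("pics/v4.png",cv2.resize(im,(800,300)))
P=cloud(a)
q=P[140:260,150:300].reshape(-1,3)
for lo,hi in((.09,.1),(.13,.142),(.155,.175),(.16,.175)):
    r=q[(q[:,2]>lo)&(q[:,2]<hi)&(q[:,0]<.6)];print(lo,len(r),r.max(0),r.min(0))
q=P.reshape(-1,3);Rk=np.array([[.988,.1547],[-.1547,.988]]);l=(q[:,:2]-[.5755,.2249])@Rk.T
f=(l[:,0]>-.09)&(l[:,0]<-.025)&(abs(l[:,1])<.06)&(q[:,2]>.06)&(q[:,2]<.12)
c=np.linalg.lstsq(np.c_[l[f],np.ones(f.sum())],q[f,2],rcond=None)[0];print("floor z at centre",c@[-.056,0,1],"slopes",c[:2],f.sum())
t=(abs(l[:,0]+.005)<.02)&(abs(l[:,1])<.045)&(q[:,2]>.145);print("tab",t.sum(),q[t,2].max(),l[t].min(0),l[t].max(0))
E
```

```text
clock: 11.18
tool_pos: [0.5736, 0.2261, 0.1355]
orientation: [-180.0, -0.1, -171.2]
force: [-10.2, -2.0, 6.8]
opening: 0.0097
clock: 12.18
tool_pos: [0.5746, 0.2267, 0.1346]
orientation: [180.0, 0.0, -171.2]
force: [0.0, 0.1, 0.5]
opening: 0.0527
clock: 13.3
tool_pos: [0.4941, 0.0442, 0.2851]
orientation: [180.0, 0.1, -171.4]
force: [-0.9, 0.1, -0.6]
opening: 0.0878
0.09 192 [0.59905653 0.30381114 0.09990428] [0.4604863  0.13392666 0.09008294]
0.13 203 [0.59973977 0.30879183 0.14184066] [0.55119616 0.14505634 0.13014843]
0.155 248 [0.59830727 0.30803211 0.17497205] [0.55916173 0.1515908  0.15503615]
0.16 188 [0.59534006 0.30803211 0.17497205] [0.55916173 0.1515908  0.16014423]
floor z at centre 0.0803148808354547 slopes [ 0.03790962 -0.00069985] 694
tab 175 0.1702512428554046 [-0.0142292  -0.03136921] [-0.0001843   0.03309034]
```

View pics/v4.png

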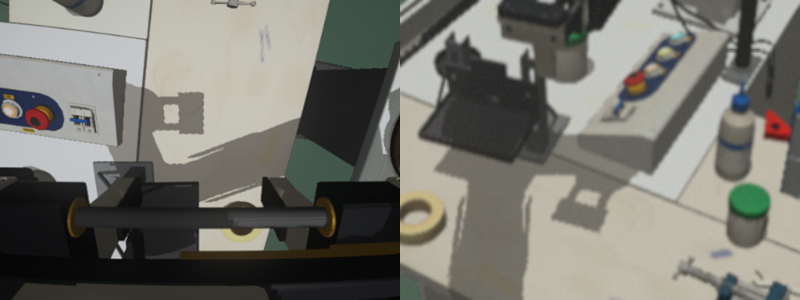

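The shelf hangs home: its floor slope is 0.038 rad, its tab top is at about 169 mm and it is centred within 1 mm. In the crop it sits between the uprights at (485,110) of the picture. Next is the tub.

```bash
python3 -m pendant '[[[17,-25,0,0,0,-9],[34,-50,0,0,0,-18],[51,-75,0,0,0,-27],[68,-100,0,0,0,-36],[85,-125,0,0,0,-45],[102,-150,0,0,0,-54],[119,-175,0,0,0,-63],[140,-200,0,0,0,-72],[160,-234,0,0,0,-81],[171,-234,0,0,0,-90]]]' -1
python3 -m pendant '[[[0,0,0,0,0,0],[0,0,0,0,0,0],[0,0,0,0,0,0]]]'
python3 - <<'E'
from h import *
o=get_obs();print(o["clock"],o["tool_pos"],o["orientation"],o["joint_pos"])
s=snap("wrist");cv2.imwrite("pics/w5.png",s["pixels"][:,:,::-1]);P=cloud(s)
m=cv2.inRange(cv2.cvtColor(s["pixels"],cv2.COLOR_RGB2HSV),(45,120,40),(85,255,255))
k,l,st,c=cv2.connectedComponentsWithStats(m)
for i in range(1,k):
    if st[i,4]>200:
        q=P[l==i];q=q[abs(q[:,2]-.071)<.006]
        if len(q)>50: print(c[i],st[i,4],q[:,2].mean(),cv2.minEnclosingCircle((q[:,:2]*1000).astype(np.float32)),q.mean(0))
B=np.load("s0.npz")["b"]; q=B[150:178,320:348].reshape(-1,3);q=q[q[:,2]>.08];print("bottle",q.mean(0),q.max(0),q.min(0))
E
```

```text
clock: 14.65
tool_pos: [0.6668, -0.1881, 0.2831]
orientation: [-179.9, -0.0, 98.5]
force: [-0.8, 0.7, 0.2]
opening: 0.0872
clock: 15.02
tool_pos: [0.6655, -0.1866, 0.285]
orientation: [180.0, 0.0, 99.0]
force: [0.4, -0.4, -0.6]
opening: 0.0875
15.025 [ 0.66545253 -0.1865555   0.28495636] [1.79974215e+02 4.44724902e-03 9.89879134e+01] [ 4.52383364e-01  2.05246279e+01  8.16705747e+00  5.84460264e-04
 -7.76162697e+01 -8.14645942e+01]
[258.21329787 107.08244681] 1880 0.06988777998517749 ((600.6724853515625, -196.89013671875), 28.74555206298828) [ 0.60016443 -0.19683446  0.06988778]
bottle [ 0.70545236 -0.13044246  0.11577907] [ 0.73320016 -0.1084202   0.17074589] [ 0.68362528 -0.15768477  0.08001449]
```

View pics/w5.png

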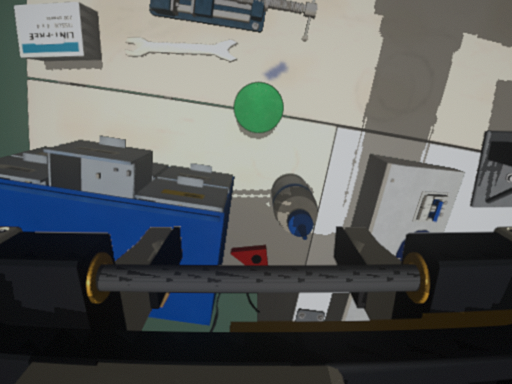

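```bash
python3 - <<'E'
import numpy as np
z=np.load("s0.npz")
for k in "ab":
    q=z[k].reshape(-1,3);f=(q[:,1]<-.235)&(q[:,1]>-.42)&(q[:,0]>.55)&(q[:,0]<.8)&(q[:,2]>.05)&(q[:,2]<.4)
    r=q[f]
    for y in np.arange(-.42,-.235,.03):
        t=r[(r[:,1]>y)&(r[:,1]<y+.03)]
        if len(t)>3: print(k,round(y,2),len(t),np.percentile(t[:,0],2).round(3),t[:,2].max().round(3))
E
```

```text
a -0.42 714 0.666 0.168
a -0.39 712 0.662 0.167
a -0.36 714 0.663 0.167
a -0.33 719 0.666 0.17
a -0.3 684 0.698 0.167
a -0.27 623 0.697 0.161
a -0.24 98 0.698 0.156
b -0.42 382 0.667 0.174
b -0.39 396 0.661 0.174
b -0.36 381 0.663 0.173
b -0.33 372 0.667 0.176
b -0.3 330 0.696 0.171
b -0.27 337 0.695 0.168
b -0.24 46 0.7 0.16
```

```bash
python3 -m pendant '[[[-33,-5,0,0,0,0],[-65,-10.4,-30,0,0,0],[-65,-10.4,-80,0,0,0],[-65,-10.4,-130,0,0,0],[-65,-10.4,-165,0,0,0],[-65,-10.4,-195,0,0,0],[-65,-10.4,-220,0,0,0],[-65,-10.4,-244,0,0,0],[-65,-10.4,-244,0,0,0],[-65,-10.4,-244,0,0,0]]]' -1
python3 -m pendant '[[[0,0,0,0,0,0],[0,0,0,0,0,0],[0,0,0,0,0,0],[0,0,0,0,0,0],[0,0,0,0,0,0],[0,0,0,0,0,0]]]' 1
python3 -m pendant '[[[0,0,3,0,0,0],[0,0,20,0,0,0],[0,0,60,0,0,0],[0,0,110,0,0,0],[0,0,160,0,0,0],[0,0,190,0,0,0],[0,0,190,0,0,0]]]'
```

```text
clock: 16.32
tool_pos: [0.6013, -0.1977, 0.0418]
orientation: [179.9, 0.0, 98.9]
force: [-0.0, -0.1, 0.8]
opening: 0.0878
clock: 17.08
tool_pos: [0.6008, -0.1977, 0.0409]
orientation: [180.0, 0.0, 98.8]
force: [-0.8, 1.2, 4.7]
opening: 0.0591
clock: 17.95
tool_pos: [0.6019, -0.1981, 0.2349]
orientation: [179.7, 0.1, 98.8]
force: [-0.0, 0.5, -1.0]
opening: 0.059
```

```bash
python3 -m pendant '[[[-15,25,10,0,0,0],[-30,70,10,0,0,0],[-50,120,10,0,0,0],[-70,170,10,0,0,0],[-81,220,10,0,0,0],[-81,270,10,0,0,0],[-81,320,10,0,0,0],[-81,370,10,0,0,0],[-81,405,10,0,0,0],[-81,417,10,0,0,0]]]'
python3 -m pendant '[[[0,0,0,0,0,0],[0,0,-30,0,0,0],[0,0,-60,0,0,0],[0,0,-90,0,0,0],[0,0,-106,0,0,0],[0,0,-112,0,0,0],[0,0,-112,0,0,0],[0,0,-112,0,0,0]]]'
```

```text
clock: 19.2
tool_pos: [0.5189, 0.2207, 0.2398]
orientation: [-179.9, 0.0, 98.9]
force: [0.1, -0.3, -1.3]
opening: 0.0592
clock: 20.2
tool_pos: [0.5202, 0.2196, 0.1296]
orientation: [179.9, -0.0, 98.8]
force: [0.4, 0.8, -0.2]
opening: 0.059
```

```bash
python3 -m pendant '[[[0,0,-1,0,0,0],[0,0,-2,0,0,0],[0,0,-3,0,0,0],[0,0,-4,0,0,0],[0,0,-4,0,0,0]]]'
python3 -m pendant '[[[0,0,-1,0,0,0],[0,0,-2,0,0,0],[0,0,-2,0,0,0],[0,0,-2,0,0,0]]]'
```

```text
clock: 20.82
tool_pos: [0.5195, 0.2192, 0.1244]
orientation: [-180.0, 0.0, 98.8]
force: [0.4, 0.4, -1.0]
opening: 0.0596
clock: 21.32
tool_pos: [0.5197, 0.2193, 0.123]
orientation: [180.0, -0.0, 98.8]
force: [-2.4, -0.7, 5.2]
opening: 0.0592
```

Contact at foot z ≈ 82 mm, as expected for the leaning shelf. Release.

```bash
python3 -m pendant '[[[0,0,0.5,0,0,0],[0,0,0.5,0,0,0],[0,0,0.5,0,0,0],[0,0,0.5,0,0,0],[0,0,0.5,0,0,0],[0,0,0.5,0,0,0]]]' -0.8
python3 -m pendant '[[[0,0,10,0,0,0],[0,0,30,0,0,0],[0,0,60,0,0,0],[0,0,100,0,0,0],[0,0,140,0,0,0],[-20,-50,150,0,0,0],[-20,-100,150,0,0,0],[-20,-150,150,0,0,0],[-20,-200,150,0,0,0],[-20,-200,150,0,0,0]]]'
python3 - <<'E'
from h import *
a=snap("scene");P=cloud(a)
cv2.imwrite("pics/v6.png",cv2.resize(a["pixels"][110:290,120:390],(800,533))[:,:,::-1])
q=P.reshape(-1,3);Rk=np.array([[.988,.1547],[-.1547,.988]]);l=(q[:,:2]-[.5755,.2249])@Rk.T
m=cv2.inRange(cv2.cvtColor(a["pixels"],cv2.COLOR_RGB2HSV),(45,120,40),(85,255,255)).ravel()>0
t=m&(abs(l[:,0]+.06)<.06)&(abs(l[:,1])<.08)&(q[:,2]>.14);print("lid",t.sum(),l[t].mean(0),q[t,2].max(),np.percentile(q[t,2],80))
t2=t&(q[:,2]>.148);c=np.linalg.lstsq(np.c_[l[t2],np.ones(t2.sum())],q[t2,2],rcond=None)[0];print("lid slope",c)
t=(abs(l[:,0]+.005)<.02)&(abs(l[:,1])<.045)&(q[:,2]>.145)&~m;print("tab",t.sum(),np.sort(q[t,2])[-5:],l[t].min(0),l[t].max(0))
f=(l[:,0]>-.095)&(l[:,0]<-.025)&(abs(l[:,1])>.04)&(abs(l[:,1])<.068)&(q[:,2]>.06)&(q[:,2]<.09)
c=np.linalg.lstsq(np.c_[l[f],np.ones(f.sum())],q[f,2],rcond=None)[0];print("floor",c@[-.056,0,1],c[:2],f.sum())
E
```

```text
clock: 22.08
tool_pos: [0.5196, 0.2193, 0.123]
orientation: [-180.0, 0.0, 98.8]
force: [0.2, 0.6, -0.1]
opening: 0.0791
clock: 23.32
tool_pos: [0.4993, 0.0166, 0.2741]
orientation: [179.9, -0.0, 98.6]
force: [0.8, 0.3, -0.2]
opening: 0.0793
lid 11 [-0.05113297 -0.00953489] 0.15261487307119648 0.1522662249032669
lid slope [ 0.02348187 -0.04679528  0.15145716]
tab 179 [0.16884515 0.16885425 0.16892573 0.1689528  0.16911563] [-0.01402731 -0.0427904 ] [-0.00067327  0.03662279]
floor 0.0802356115196052 [ 3.82948256e-02 -7.82544339e-05] 321
```

View pics/v6.png

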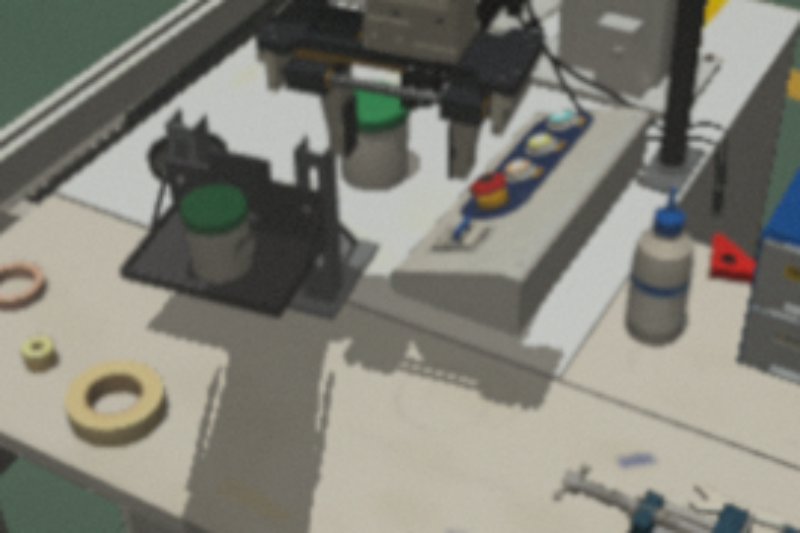

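The tub stands upright on the hung shelf at (215,235) in the crop, with its lid top at 152 mm (floor at 82 plus 70). The shelf hasn't shifted and the gripper is clear.

```bash
python3 -m pendant '[[[0,0,0,0,0,0],[0,0,0,0,0,0],[0,0,0,0,0,0],[0,0,0,0,0,0]]]'; python3 -c "
from plant import *
close_job()"
```

```text
clock: 23.88
tool_pos: [0.4996, 0.0197, 0.273]
orientation: [-180.0, 0.0, 98.9]
force: [-0.3, 0.4, 0.5]
opening: 0.0789
the job is handed in; nothing more can be done
```

I hung the shelf in the upper slots, pushed it down to a hard stop, stood the small tub upright on it, and handed the job in at 23.9 s. No verdict was reported.

- **Shelf:** it stopped with the grip point about 152 mm above the bench under 25 N. The last scene picture puts the tab top at about 169 mm (168 expected). It shows a floor slope of 0.038 rad, which matches the stated forward lean.
- **Tub:** the lid top is at 152 mm, which fits the tub's 70 mm height standing on a floor at about 82 mm. It looked upright in the picture, but only 11 lid pixels gave a depth reading, so I could not measure its tilt well.
- **Spring ball:** I could not see it. That it snapped out is inferred from the shelf reaching its home height.
- **Bystanders:** I saw no change to the bottle, ring or tape roll in that picture. The loupe was outside the crop, and I did not measure any of their positions again.
- **Disagreements:** the scene and top cameras differed from the wrist camera by about 3 mm in x and y, so I used the wrist camera for the fits. The scene camera put the shelf floor at 80 mm, against 82 mm from where the tub touched down.

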